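# Snap a filter cube home on its kinematic base

## Task

Put the filter cube back on the kinematic base on the small breadboard: pick it up by its two plain sides, bring its carrier plate level over the three balls with the tapered end at the single ball, and press it straight down until both spring catches have snapped over the plate's edges and pull it fully home on the balls. Feel for the seat and stop there, never pushing with more than about 20 N, for the balls and grooves dent; do not drop it; then let go and leave the petri dish, the amber dropper bottle and the box of cover glasses where they are.

Things in the scene. Friction and masses are not known exactly. Their poses are not given: they have to be found in the camera images.
- cube_plate: Loose, 0.34 kg: bare aluminium carrier plate 78 x 84 mm, black filter cube on top. Origin: under the cube's middle, at the underside of the plate's groove blocks (on the worktop at first); z up, x to the plate's tapered end (x -32 to 46, y -42 to 42). Slab z 6 to 18 mm, widest at z 16, sides sloping in below. Under it three blocks with V grooves 6 mm deep, fitting the balls one way round only.
- cube_grip (a point): Where to hold the cube: 44 mm above cube_plate's origin, on its z axis. The cube is 38 mm in x, 40 mm in y, from z 18 to 59 mm. Its -x and +x sides are plain: grip across these, fingers closing along x. On +y a round port stands out 9 mm, on -y a 3 mm ring: not for gripping.
- plate_nose (a point): Middle of the top edge of the plate's tapered end: 46 mm along +x from cube_plate's origin, 18 mm above it.
- kin_base: Fixed base: breadboard 150 x 130 x 10 mm, on it a dark height stage (fine screw at its -x side) with three 12 mm steel balls and two upright spring catches. Origin: centre of the breadboard's underside, z up. Single ball at x +33, y 0; the others at x -16.5, y +24 and -24 mm. Plate home: origin over this origin, x axes alike, 49.5 to 69.5 mm above it, as the stage happens to be set.
- base_axis (a point): Base axis, 10 mm above kin_base's origin. The stage's height (20 mm range) is not measured: feel for it. Lowered level, the plate meets the catches 10 mm above home; the push then rises to 10 to 14 N (plate's weight included); about 4 mm above home the catches snap over, the push falls and the springs pull the plate down (10 N) onto the balls. A tug of 5 N does not free it.
- catch_left (a joint): Spring catch on the +y side: steel lever 18 mm wide, hinged at its foot on the stage; nose 19 mm, top 28 mm above the home height of the plate's origin. Radians, growing outwards: 0 free, 0.1 at the widest part of the plate's edge, 0.025 to 0.085 with the plate home (and briefly on the way in). Noisy by about 0.01.
- catch_right (a joint): The same on the base's -y side: 0 free, about 0.1 at the widest point of the plate's edge, 0.025 to 0.085 with the plate home.
- petri_dish: Bystander: covered petri dish, 62 mm across, 15 mm high; origin under its centre. Leave in place.
- dropper_bottle: Bystander: amber dropper bottle, 35 mm across, 104 mm high; origin under its centre. Leave in place.
- coverslip_box: Bystander: blue and white box of cover glasses, 34 x 64 x 18 mm; origin under its centre. Leave in place.

How it is judged:
On the way:
1. the cube with its plate has been lifted clear of the worktop, upright (height (world z) of cube_plate above 0.06 m and angle between cube_plate's own z axis and vertical below 0.3 rad), for 0.1 s.
At the end, for the whole second after the job is handed in: the plate is home: its axis within 1.5 mm of the base's axis, level within 0.012 rad, turned right within 0.03 rad with its tapered end at the single ball, both catches over its edges (each 0.025 to 0.085 rad) and clamping it on the balls (contact forces over 18 N in sum), at rest (horizontal distance between cube_plate and base_axis below 0.0015 m and angle between the x axis of cube_plate and the x axis of kin_base, either way round below 0.03 rad and angle between cube_plate's own z axis and vertical below 0.012 rad and z of cube_plate in the frame of kin_base between 0.048 and 0.071 m and x of plate_nose in the frame of kin_base above 0.02 m and value of joint catch_left between 0.025 and 0.085 rad and value of joint catch_right between 0.025 and 0.085 rad and contact force between cube_plate and kin_base above 18 N and linear speed of cube_plate below 0.01 m/s); the robot touches nothing.
It fails at once if the plate is pushed onto the base with much more than 20 N (the sum of all contact forces between them; weight and springs alone make about 30 N of it) (contact force between cube_plate and kin_base above 60 N).
It fails at once if the cube and its plate are dropped (falling free, faster than 0.35 m/s) (contact force between anything else and cube_plate below 0.02 N and linear speed of cube_plate above 0.35 m/s).
It fails at once if the petri dish is pushed out of its place (distance of petri_dish from where it was at the start of the episode above 0.02 m).
It fails at once if the dropper bottle is pushed out of its place (distance of dropper_bottle from where it was at the start of the episode above 0.02 m).
It fails at once if the coverslip box is pushed out of its place (distance of coverslip_box from where it was at the start of the episode above 0.02 m).
It also fails if it takes over 48 s, if anything falls off the work surface, if the arm or the gripper's body presses on something with over 40 N, if the wrist force passes 120 N, or if a joint passes its speed limit or range.

## Robot

A 6-joint arm with a two-finger parallel gripper is mounted at the origin on a cart in front of the work surface, level with it; the furniture and walls round the work are solid. World frame = base frame: x ahead of the robot, y to its left, z up, the work surface at z = 0. Lengths are in m, angles in rad, forces in N, time in s.
With the tool pointing down it reaches from about 0.35 to 1 m from the base axis. Payload 7.1 kg.
Tool frame: the origin (TCP) lies on the centre line of the jaws, within the pads' length; the fingertips stand 8 mm ahead of it and the grasp point (between the pads) lies 11 mm behind it; z points along the fingers, y is the line along which they close (so a half turn about z gives the same grasp; the last joint's range is limited). The gripper opens to 85 mm and grips with 20 to 120 N. Pads are 22 mm wide; open, the fingers measure 114 mm over their backs; the gripper's body (76 mm by 85 mm) begins 54 mm behind the grasp point. The pads swing forward as they close: fully open they stand 13 mm farther back than shut.
Start: joints at [1.142, 0.423, 1.63, -0, 1.089, -0.019], TCP at [0.249, 0.573, 0.239] pointing down, gripper open.
Joint ranges: [-3, 3], [-0.9, 2.11], [0.09, 2.58], [-1.31, 4.45], [0.11, 2.69], [-2.54, 2.54]. Speed limits (rad/s): [2.39, 2.39, 3.01, 3.14, 3.14, 3.14].

## Interface

Orientations are given as a rotation vector (axis times angle).
In Python, from workcell import manip gives the robot as it stands.
- The arm moves only by the tool send_rows, never from a script. Its argument "increments" is a list of rows, each a list of 4 numbers: the shift along the world's x, y, z in mm, then the turn about the world's z in degrees. A call has 1 to 20 rows; each row shifts and turns the commanded pose from where the row before left it; what a row does not reach is not made up. A row lasts 1/10 s, in which the tool goes at most 50 mm and 8.59 degrees, less where a joint would pass 70% of its speed; a pose out of reach is approached as far as the arm can. A call with a gripper value outside its range is refused whole. "hand" is the finger opening in mm, from 0 to 85.4, set as the call begins (left out, the last holds). The fingers move at their own pace and stop on an object; "squeeze" is the grip in N (left out, the last holds). Time passes only in rows, so rows that do not move let the fingers close. It gives the time, the measured TCP pose, the force, the opening and the grip force at its end, in the units of the state.
- manip.get_obs(): the state, without advancing time (a new reading comes with each control period).
- manip.capture(name): name is "scene" or "top" or "wrist"; returns a dict with "image" (480x640x3 uint8, red, green, blue), "z_map" (480x640 float32, m along the optical axis (not along the pixel's ray), 0 where there is no reading), "fov_y" (degrees; the focal length in pixels is half the picture's height over the tangent of half this angle, whatever the lens; pixels are square), "cx", "cy" (the principal point, pixels), "pose" (4x4, takes a point from camera to world coordinates); the wrist camera has in their place "mount" (4x4, takes a point from camera to tool coordinates, whose origin is the TCP and whose axes are the flange's). Camera axes: x right, y up, looking along -z (the intrinsics and any distortion apply to the point x, -y, -z); pixel columns grow to the right and rows downward; lengths in m; the calibration is good to about 2 mm. A picture is of the moment at which its call begins: read the wrist's pose just before it.
- manip.job_done(): hands the job in; it is judged then, once.
The state is a dict: "time_s": time; "q": joint angles; "qd": joint speeds; "joint_efforts": joint torques, N m; "position": TCP position; "ee_rot": TCP orientation; "force": force on the tool from outside, world axes, zero at the start; "wrist_torque": the same for the moment, N m; "width": finger opening in m; "finger_force": force on a finger pad.
Only numpy, scipy, OpenCV 4.12 (cv2) and the standard library are available. Lean on these libraries where they do the work, as an engineer would, in place of code of your own. Each camera call takes 0.05 s, during which the arm holds its last target. There are 200 camera calls.

## Working session

There is one attempt and no reset: what is moved stays moved. The work goes in short steps, Python scripts to look and compute and a tool call to move; the robot and the scene stay as the last step left them, time stands still between calls to the robot, and variables do not carry over. Pictures are saved under pics/ and viewed, at most 10 in all, crops included, and the job is handed in when it is done.

Besides the shell and the picture viewer there is one more tool, called after "Call:" in YAML: its name, and indented under it one key for each argument. send_rows: Moves the arm, as the interface text tells. Its arguments: {"type":"object","properties":{"increments":{"type":"array"},"hand":{"type":"number"},"squeeze":{"type":"number"}},"required":["increments"]}

```bash
mkdir -p pics; cat > h.py <<'E'
import numpy as np,cv2
from workcell import manip
from scipy.spatial.transform import Rotation as R
def cap(n):
    o=manip.get_obs(); c=manip.capture(n)
    if 'pose' in c and c['pose'] is not None: P=np.array(c['pose'])
    else:
        T=np.eye(4);T[:3,:3]=R.from_rotvec(o['ee_rot']).as_matrix();T[:3,3]=o['position'];P=T@np.array(c['mount'])
    f=240/np.tan(np.radians(c['fov_y'])/2)
    return c,P,f
def cloud(c,P,f):
    z=c['z_map'];v,u=np.mgrid[0:480,0:640]
    p=np.stack([(u-c['cx'])/f*z,-(v-c['cy'])/f*z,-z],-1)@P[:3,:3].T+P[:3,3]
    p[z==0]=np.nan
    return p
def ray(c,P,f,u,v,h):
    d=P[:3,:3]@np.array([(u-c['cx'])/f,-(v-c['cy'])/f,-1]);return P[:3,3]+d*(h-P[2,3])/d[2]
E
python3 - <<'E'
from h import *
print(manip.get_obs())
for n in ['top','scene']:
    c,P,f=cap(n);print(n,[k for k in c],f,c['cx'],c['cy'],P.round(3).tolist(),{k:v for k,v in c.items() if k not in('image','z_map','pose')})
    cv2.imwrite(f'pics/{n}.png',c['image'][:,:,::-1]);np.savez(f'{n}.npz',img=c['image'],z=c['z_map'],p=cloud(c,P,f),P=P,f=f)
E
```

```text
{'time_s': 0.0, 'q': array([ 1.14201845e+00,  4.23849591e-01,  1.63071256e+00, -2.45898810e-06,
        1.08861422e+00, -1.90312854e-02]), 'qd': array([ 0.00059335, -0.00063101,  0.00048078,  0.00115595, -0.00085925,
       -0.00014109]), 'joint_efforts': array([ 7.15580086e-05, -5.57375371e+01, -2.81754488e+01, -2.08503593e-05,
        7.23822435e-03, -2.87729264e-06]), 'position': array([0.24875093, 0.57276364, 0.23853137]), 'ee_rot': array([-6.39062319e-01, -3.07554904e+00,  2.42607499e-03]), 'force': array([ 0.66160224,  0.60813632, -0.35648136]), 'wrist_torque': array([ 0.03864608,  0.01515016, -0.01289536]), 'finger_force': 0.0, 'width': 0.08549386746038777}
top ['image', 'z_map', 'fov_y', 'cx', 'cy', 'pose'] 582.2182910212633 322.86696550371926 240.13352544463518 [[-0.012, 0.994, -0.107, 0.483], [-1.0, -0.014, -0.012, -0.172], [-0.013, 0.107, 0.994, 1.068], [0.0, 0.0, 0.0, 1.0]] {'fov_y': 44.804531803996674, 'cx': 322.86696550371926, 'cy': 240.13352544463518}
scene ['image', 'z_map', 'fov_y', 'cx', 'cy', 'pose'] 592.0368821607041 317.8258612574028 236.9724065881716 [[0.676, 0.49, -0.551, -0.047], [-0.737, 0.463, -0.493, -0.732], [0.013, 0.739, 0.674, 0.865], [0.0, 0.0, 0.0, 1.0]] {'fov_y': 44.133313539324405, 'cx': 317.8258612574028, 'cy': 236.9724065881716}
```

View pics/top.png

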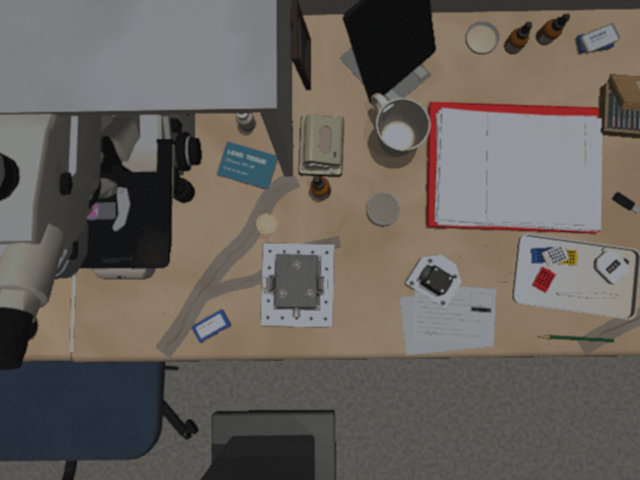

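View pics/scene.png

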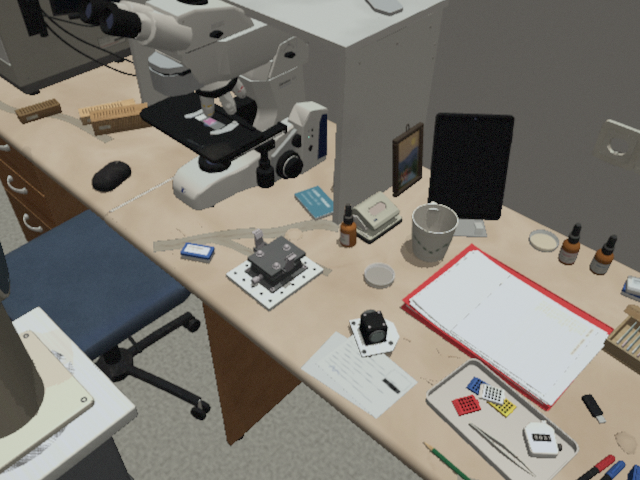

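The top view shows the base at about (297,285), its screw towards the robot (+x points up in the image). The cube and plate are at (435,280), the dish at (382,209), the bottle at (319,187) and the box at (211,326). The microscope stands between the arm and the work.

```bash
python3 - <<'E'
from h import *
d=np.load('top.npz');img=d['img'];p=d['p']
cv2.imwrite('pics/crop.png',cv2.resize(img[225:340,250:480],None,fx=3.4,fy=3.4,interpolation=cv2.INTER_CUBIC)[:,:,::-1])
for v,u in [(278,437),(278,418),(290,435),(258,297),(285,297),(250,330),(311,296),(209,382),(187,319),(326,211),(293,452)]: print((u,v),p[v,u].round(4))
def box(m,name):
    q=np.argwhere(m)[:,::-1].astype(np.float32); print(name,len(q),cv2.minAreaRect(p[m][:,:2].astype(np.float32)),np.nanmedian(p[m],0).round(4))
roi=np.zeros(p.shape[:2],bool);roi[240:330,258:338]=1
box(roi&(p[...,2]>.005)&(p[...,2]<.016),'board')
box(roi&(p[...,2]>.03),'stage');
roi[:]=0;roi[245:312,398:472]=1
box(roi&(p[...,2]>.010)&(p[...,2]<.024),'plate');box(roi&(p[...,2]>.052)&(p[...,2]<.066),'cubetop')
# obstacles grid: max height
for n in['top','scene']:
    q=np.load(n+'.npz')['p'].reshape(-1,3);q=q[np.isfinite(q).all(1)]
    print(n,'rows x, cols y .8 ..-.3')
    for x in np.arange(0.0,.9,.1):
        print(f'{x:.2f}',[ (lambda s: round(float(s[:,2].max()),2) if len(s) else None)(q[(abs(q[:,0]-x-.05)<.05)&(abs(q[:,1]-y+.05)<.05)]) for y in np.arange(.8,-.5,-.1)])
E
```

```text
(437, 278) [ 0.5226 -0.3561  0.0605]
(418, 278) [ 0.5239 -0.3267  0.0385]
(435, 290) [ 0.502  -0.3523  0.0585]
(297, 258) [ 0.5607 -0.1146  0.0556]
(297, 285) [ 0.514  -0.1139  0.0497]
(330, 250) [ 0.5781 -0.1723  0.0099]
(296, 311) [ 0.4686 -0.1105  0.0282]
(382, 209) [ 0.6521 -0.2687  0.0116]
(319, 187) [ 0.6822 -0.1548  0.0739]
(211, 326) [0.4437 0.0427 0.0172]
(452, 293) [ 0.497  -0.3893  0.0201]
board 3233 ((0.5186984539031982, -0.11461257934570312), (0.13704687356948853, 0.1562320441007614), 87.86911010742188) [ 0.4961 -0.1174  0.0101]
stage 2487 ((0.5163530707359314, -0.11153430491685867), (0.10979470610618591, 0.10231368243694305), 87.19271850585938) [ 0.5191 -0.1112  0.0529]
plate 1159 ((0.5250515937805176, -0.36234012246131897), (0.08446428924798965, 0.07817092537879944), 56.922428131103516) [ 0.5231 -0.3632  0.0182]
cubetop 574 ((0.5207974910736084, -0.35612013936042786), (0.05188823863863945, 0.03869761526584625), 57.465030670166016) [ 0.5194 -0.357   0.0584]
top rows x, cols y .8 ..-.3
0.00 [-0.74, -0.74, -0.74, -0.3, -0.74, -0.7, -0.64, None, None, -0.25, -0.74, -0.74, 
[... 774 characters left out ...]
1, 0.02, 0.3, 0.02, None, None, None]
0.10 [None, None, -0.24, -0.24, None, -0.74, 0.01, 0.29, 0.29, 0.01, None, None, None]
0.20 [None, -0.24, -0.24, -0.24, -0.24, -0.24, -0.74, -0.74, None, None, None, None, None]
0.30 [0.0, 0.0, 0.0, 0.0, 0.01, 0.0, 0.01, 0.0, 0.0, 0.0, 0.0, 0.0, 0.0]
0.40 [0.03, 0.01, 0.0, 0.04, 0.04, 0.48, 0.49, 0.02, 0.06, 0.06, 0.0, 0.06, 0.02]
0.50 [0.03, 0.05, 0.05, 0.04, 0.18, 0.46, 0.46, 0.18, 0.09, 0.09, 0.01, 0.06, 0.02]
0.60 [0.28, 0.05, 0.05, 0.01, 0.18, 0.26, 0.45, 0.18, 0.01, 0.1, 0.02, 0.03, 0.03]
0.70 [0.27, 0.3, 0.04, -0.74, None, 0.42, 0.42, 0.42, 0.42, 0.42, 0.1, 0.1, 0.03]
0.80 [0.02, -0.0, 0.0, 0.0, None, None, 0.34, 0.42, 0.43, 0.42, 0.23, 0.1, 0.02]
```

View pics/crop.png

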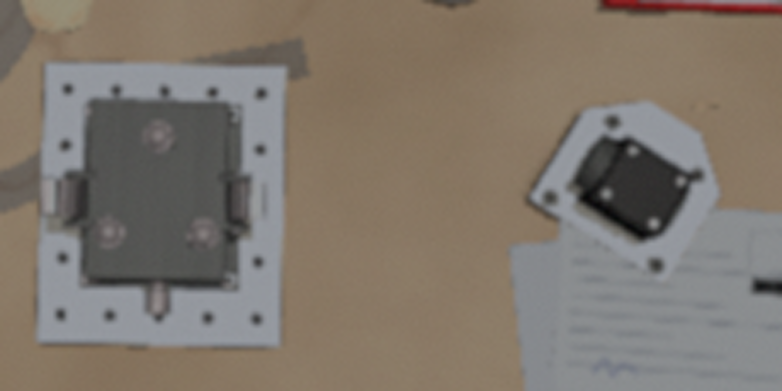

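The crop shows the tapered end at the plate's upper right, at yaw about -33° (cube mask -32.5°). The port is on the left, which agrees with that. Base x points up at yaw about -2°, with the balls at (158,136), (109,232) and (203,232).

```bash
python3 - <<'E'
from h import *
for n in['top','scene']:
    q=np.load(n+'.npz')['p'].reshape(-1,3);q=q[np.isfinite(q).all(1)&(q[:,2]>.05)&(q[:,0]>.3)]
    for y in np.arange(.6,.0,-.05):
        s=q[(abs(q[:,1]-y)<.025)&(q[:,0]<.75)]
        if len(s): 
            i=np.argmin(np.hypot(s[:,0],s[:,1]));print(n,round(y,2),s[i].round(3),round(np.hypot(*s[i,:2]),3))
o=manip.get_obs();M=R.from_rotvec(o['ee_rot']).as_matrix();print(M.round(3),np.degrees(np.arctan2(M[1,1],M[0,1])))
c=manip.capture('wrist');print(np.array(c['mount']).round(3),c['fov_y'])
E
```

```text
top 0.25 [0.543 0.227 0.05 ] 0.588
top 0.2 [0.426 0.175 0.452] 0.461
top 0.15 [0.419 0.155 0.457] 0.447
top 0.1 [0.539 0.087 0.169] 0.546
top 0.05 [0.669 0.075 0.133] 0.673
scene 0.6 [0.623 0.576 0.05 ] 0.849
scene 0.35 [0.541 0.326 0.174] 0.632
scene 0.3 [0.54  0.277 0.172] 0.607
scene 0.25 [0.419 0.226 0.45 ] 0.476
scene 0.2 [0.419 0.175 0.453] 0.454
scene 0.15 [0.422 0.147 0.463] 0.446
scene 0.1 [0.54  0.087 0.167] 0.547
scene 0.05 [0.549 0.075 0.173] 0.554
[[-0.917  0.398 -0.001]
 [ 0.398  0.917 -0.001]
 [ 0.    -0.001 -1.   ]] 66.52253676578262
[[ 0.     0.951  0.308  0.08 ]
 [ 1.     0.001 -0.002 -0.   ]
 [-0.002  0.308 -0.951 -0.134]
 [ 0.     0.     0.     1.   ]] 59.64595082777327
```

Call:
send_rows:
  increments:
    - [-10,-30,0,0]
    - [-10,-30,0,0]
    - [-10,-30,0,0]
    - [-10,-30,0,0]
    - [-10,-30,0,0]
    - [-10,-30,0,0]
    - [-10,-30,0,0]
    - [-10,-30,0,0]
    - [24,-22,0,0]
    - [24,-22,0,0]
    - [24,-22,0,0]
    - [24,-22,0,0]
    - [17,-26,0,0]
    - [17,-26,0,0]
    - [18,-26,0,0]
    - [18,-26,0,0]
    - [6,-30,0,0]
    - [6,-30,0,0]
    - [6,-30,0,0]
    - [6,-30,0,0]

```text
time_s: 2.15
position: [0.359, 0.02, 0.2393]
ee_rot: [0.639, 3.076, 0.0]
force: [1.2, 1.1, -0.5]
width: 0.0855
finger_force: 0.0
```

Call:
send_rows:
  increments:
    - [17,-15,-4,-7]
    - [17,-15,-4,-7]
    - [17,-15,-4,-7]
    - [17,-15,-4,-7]
    - [18,-15,-4,-7]
    - [18,-15,-4,-7]
    - [18,-15,-4,-7]
    - [18,-14,-4,-7]
    - [18,-14,-4,-7]
    - [0,0,0,-5.5]
    - [0,0,0,0]
    - [0,0,0,0]

```text
time_s: 3.35
position: [0.5165, -0.1116, 0.2031]
ee_rot: [-2.256, -2.185, 0.001]
force: [-0.1, 0.3, 0.5]
width: 0.0854
finger_force: 0.0
```

```bash
python3 - <<'E'
from h import *
o=manip.get_obs();M=R.from_rotvec(o['ee_rot']).as_matrix();print(o['position'],np.degrees(np.arctan2(M[1,1],M[0,1])),o['force'])
c,P,f=cap('wrist');p=cloud(c,P,f);np.savez('base.npz',img=c['image'],z=c['z_map'],p=p,P=P,f=f,c=[c['cx'],c['cy']])
cv2.imwrite('pics/base.png',c['image'][:,:,::-1])
z=p[...,2]
def box(m,n): print(n,m.sum(),cv2.minAreaRect(p[m][:,:2].astype(np.float32)),np.nanmedian(p[m],0).round(4))
near=(np.hypot(p[...,0]-.517,p[...,1]+.114)<.12)
box(near&(z>.005)&(z<.014),'board')
h,e=np.histogram(z[near&(z>.02)],bins=np.arange(.02,.11,.002));print([(round(float(a),3),int(b)) for a,b in zip(e,h) if b>200])
E
```

```text
[ 0.51653019 -0.11158942  0.2030547 ] -1.8277343797529055 [-0.06245282  0.33677831  0.46965138]
board 14158 ((0.5153874158859253, -0.11067292094230652), (0.130174458026886, 0.1503322571516037), 87.92683410644531) [ 0.4965 -0.0781  0.009 ]
[(0.048, 399), (0.05, 9321), (0.052, 2760), (0.056, 222), (0.058, 368), (0.084, 892)]
```

View pics/base.png

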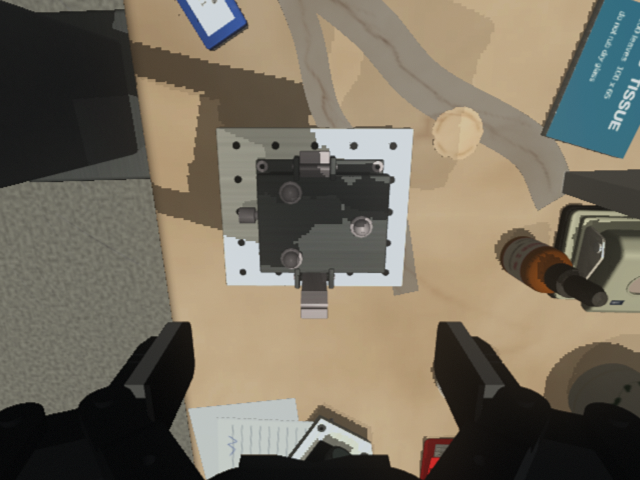

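The wrist view shows the balls at about (290,193), (291,259) and (361,227), the single ball towards +x. The catches stand at (315,160) and (315,295). The board rectangle measures 130 x 150 mm, matching the sizes given.

```bash
python3 - <<'E'
from h import *
d=np.load('base.npz');c=dict(cx=d['c'][0],cy=d['c'][1]);g=cv2.cvtColor(d['img'],cv2.COLOR_RGB2GRAY)
r=cv2.HoughCircles(cv2.resize(g[170:280,250:400],None,fx=4,fy=4,interpolation=cv2.INTER_CUBIC),cv2.HOUGH_GRADIENT,1,100,param1=120,param2=18,minRadius=34,maxRadius=56)
W=[]
for u,v,q in r[0]:
    a=ray(c,d['P'],d['f'],u/4+250-.4,v/4+170-.4,.0545);W.append(a);print((u/4+250,v/4+170,q/4),a.round(4))
p=d['p']
m=(np.hypot(p[...,0]-.517,p[...,1]+.114)<.12)&(p[...,2]>.081)&(p[...,2]<.095)
for s in(1,-1):
    k=m&(s*(p[...,1]+.112)>0);print('catch',k.sum(),np.nanmedian(p[k],0).round(4),np.nanmax(p[k][:,2]))
W=np.array([w for w in W if 1])[:,:2]
def kab(A,B):
    a=A-A.mean(0);b=B-B.mean(0);th=np.arctan2((a[:,0]*b[:,1]-a[:,1]*b[:,0]).sum(),(a*b).sum())
    Rm=np.array([[np.cos(th),-np.sin(th)],[np.sin(th),np.cos(th)]]);t=B.mean(0)-Rm@A.mean(0);return th,t,np.abs(A@Rm.T+t-B).max()
import itertools
if len(W)>=3:
    print(min(((lambda k:(k[2],np.degrees(k[0]),k[1]))(kab(np.array(A),np.array(B))) for B in itertools.combinations(W,3) for A in itertools.permutations([[.033,0],[-.0165,.024],[-.0165,-.024]])),key=lambda k:k[0]))
E
```

```text
(np.float32(361.375), np.float32(226.625), np.float32(10.825)) [ 0.5486 -0.1114  0.0545]
catch 678 [ 0.5172 -0.0622  0.0852] 0.08730604373556705
catch 562 [ 0.5137 -0.1578  0.0849] 0.08688803658769279
```

Call:
send_rows:
  increments:
    - [0,-30,2,-5]
    - [0,-30,2,-5]
    - [0,-30,2,-5]
    - [0,-30,2,-5]
    - [0,-30,2,-5]
    - [0,-30,-2,-5]
    - [0,-30,-2,-1]
    - [0,-36,-4,0]
    - [0,0,0,0]
    - [0,0,0,0]

```text
time_s: 4.4
position: [0.5165, -0.3577, 0.2051]
ee_rot: [-2.76, -1.499, 0.0]
force: [-0.4, 0.3, -0.2]
width: 0.0855
finger_force: 0.0
```

```bash
python3 - <<'E'
from h import *
o=manip.get_obs();M=R.from_rotvec(o['ee_rot']).as_matrix();print(o['position'],np.degrees(np.arctan2(M[1,1],M[0,1])),o['force'])
c,P,f=cap('wrist');p=cloud(c,P,f);np.savez('cube.npz',img=c['image'],z=c['z_map'],p=p,P=P,f=f,c=[c['cx'],c['cy']])
cv2.imwrite('pics/cube.png',c['image'][:,:,::-1])
z=p[...,2]
def box(m,n): 
    q=p[m][:,:2].astype(np.float32);print(n,m.sum(),cv2.minAreaRect(q),np.nanmedian(p[m],0).round(4))
near=(np.hypot(p[...,0]-.519,p[...,1]+.358)<.09)
box(near&(z>.013)&(z<.024),'plate');box(near&(z>.055)&(z<.066),'cubetop')
# sizes in cube frame (yaw -32.7)
for yaw in (-32.5,-33,-33.5):
    a=np.radians(yaw);
    for n,m in (('top',near&(z>.055)&(z<.066)),('plate',near&(z>.013)&(z<.024))):
        q=p[m]-[.519,-.358,0];X=q[:,0]*np.cos(a)+q[:,1]*np.sin(a);Y=-q[:,0]*np.sin(a)+q[:,1]*np.cos(a);print(yaw,n,np.percentile(X,[.3,99.7]).round(4),np.percentile(Y,[.3,99.7]).round(4))
E
```

```text
[ 0.51648473 -0.35773247  0.20509868] -32.97896146095408 [-0.41389086  0.31546183 -0.21084103]
plate 5393 ((0.5248602032661438, -0.36173301935195923), (0.0842885971069336, 0.07793227583169937), 56.52838134765625) [ 0.5332 -0.3572  0.017 ]
cubetop 2864 ((0.5211775898933411, -0.3547491729259491), (0.046273037791252136, 0.037850506603717804), 56.661991119384766) [ 0.5197 -0.3568  0.0581]
-32.5 top [-0.0187  0.0189] [-0.0191  0.0201]
-32.5 plate [-0.032   0.0456] [-0.0412  0.0424]
-33 top [-0.0187  0.0188] [-0.019  0.02 ]
-33 plate [-0.0318  0.0456] [-0.0412  0.0422]
-33.5 top [-0.0187  0.0188] [-0.0191  0.02  ]
-33.5 plate [-0.0318  0.0456] [-0.0413  0.0421]
```

View pics/cube.png

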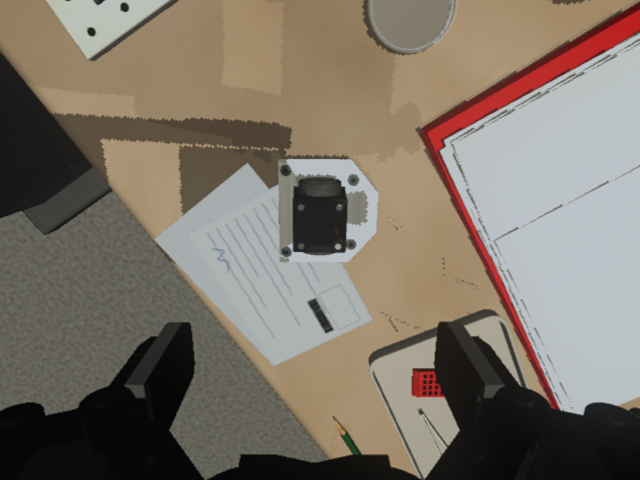

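The cube view shows the plate at (330,210), tapered end right, and the port at (320,185), all consistent with the sizes given. The origin is at (0.5193, -0.3576), yaw -33.4°.

Call:
send_rows:
  increments:
    - [2.5,0.2,-20,-0.4]
    - [0,0,-40,0]
    - [0,0,-40,0]
    - [0,0,-35,0]
    - [0,0,-20,0]
    - [0,0,-16,0]
    - [0,0,0,0]
    - [0,0,0,0]
  hand: 85

```text
time_s: 5.25
position: [0.52, -0.3572, 0.035]
ee_rot: [2.765, 1.491, 0.0]
force: [-0.3, 0.7, -0.5]
width: 0.0848
finger_force: 0.0
```

Call:
send_rows:
  increments:
    - [0,0,0,0]
    - [0,0,0,0]
    - [0,0,0,0]
    - [0,0,0,0]
    - [0,0,0,0]
    - [0,0,0,0]
    - [0,0,0,0]
    - [0,0,0,0]
    - [0,0,0,0]
    - [0,0,0,0]
  hand: 20
  squeeze: 40

```text
time_s: 6.25
position: [0.5199, -0.3579, 0.0354]
ee_rot: [2.765, 1.489, 0.001]
force: [-1.7, 0.4, 6.7]
width: 0.0372
finger_force: 40.6
```

Call:
send_rows:
  increments:
    - [0,0,5,0]
    - [0,0,10,0]
    - [0,0,20,0]
    - [0,0,25,0]
    - [0,0,25,0]
    - [0,0,25,0]
    - [0,0,10,0]
    - [0,0,0,0]
    - [-0.4,20,0,3]
    - [-0.4,30,0,5]
    - [-0.4,30,0,5]
    - [-0.6,30,0,5]
    - [-0.5,30,0,4]
    - [-0.5,30,0,4]
    - [-0.5,30,0,3]
    - [-0.3,27,0,2.3]
    - [-0.2,20,0,0]
    - [0,0,0,0]
    - [0,0,0,0]
    - [0,0,0,0]

```text
time_s: 8.25
position: [0.5152, -0.1107, 0.1537]
ee_rot: [-2.26, -2.181, 0.001]
force: [0.8, -0.0, -3.6]
width: 0.0375
finger_force: 41.0
```

```bash
python3 - <<'E'
from h import *
o=manip.get_obs();M=R.from_rotvec(o['ee_rot']).as_matrix();print(o['position'],np.degrees(np.arctan2(M[1,1],M[0,1])),M[2],o['force'],o['wrist_torque'],o['width'])
c,P,f=cap('wrist');p=cloud(c,P,f)
cv2.imwrite('pics/held.png',c['image'][:,:,::-1])
z=p[...,2]-o['position'][2]+.034   # cube frame height guess
a=np.radians(-2.1);q=p-[.5155,-.1104,0];X=q[...,0]*np.cos(a)+q[...,1]*np.sin(a);Y=-q[...,0]*np.sin(a)+q[...,1]*np.cos(a)
near=(abs(X)<.06)&(abs(Y)<.06)
for n,lo,hi in(('plate',.010,.026),('top',.054,.064)):
    m=near&(z>lo)&(z<hi)
    if m.sum()<50: print(n,m.sum());continue
    pp=np.c_[X[m],Y[m]].astype(np.float32)
    A=np.c_[X[m],Y[m],np.ones(m.sum())];k=np.linalg.lstsq(A,p[...,2][m],rcond=None)[0]
    print(n,m.sum(),cv2.minAreaRect(pp),np.percentile(pp,[.3,99.7],0).round(4).tolist(),'plane',k.round(4),np.median(p[...,2][m]))
E
```

```text
[ 0.51523169 -0.11071868  0.15368938] -2.059184393137659 [ 8.96051854e-05 -1.10808595e-03 -9.99999382e-01] [ 0.84451139 -0.00639113 -3.61830328] [-0.01004178 -0.00255915  0.03950508] 0.0374668402397333
plate 12912 ((0.00592610239982605, 0.011655090376734734), (0.05991695076227188, 0.07819108664989471), 89.79718017578125) [[-0.0328, -0.0149], [0.0446, 0.0414]] plane [-0.0021  0.0002  0.1355] 0.13538730716855235
top 14654 ((-0.0009445548057556152, -7.343105971813202e-05), (0.04043416678905487, 0.06478536128997803), 89.87188720703125) [[-0.0314, -0.0184], [0.0295, 0.0193]] plane [ 1.000e-04 -7.800e-03  1.768e-01] 0.1765049646308599
```

View pics/held.png

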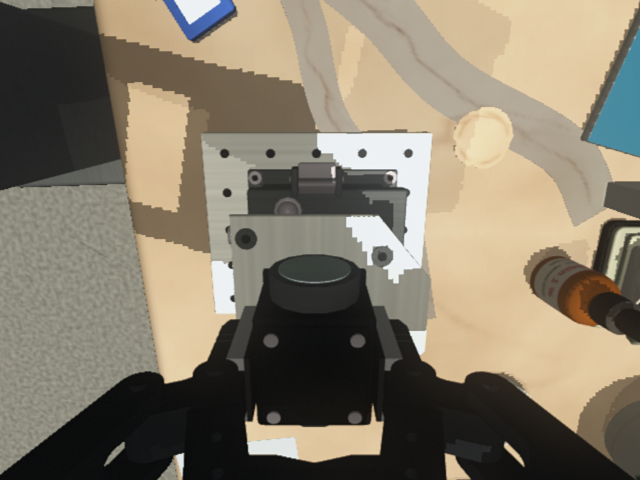

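The held view shows the plate level, tapered end to the right over the single ball. It needs about +0.8 mm in x and +0.4 mm in y. Next I go down to just above the catches.

Call:
send_rows:
  increments:
    - [0.8,0.4,-5,0.2]
    - [0,0,-15,0]
    - [0,0,-12,0]
    - [0,0,-7,0]
    - [0,0,-3,0]
    - [0,0,0,0]
    - [0,0,0,0]

```text
time_s: 9.0
position: [0.5167, -0.1102, 0.1125]
ee_rot: [2.257, 2.184, 0.0]
force: [0.8, 0.3, -4.4]
width: 0.0374
finger_force: 41.0
```

Call:
send_rows:
  increments:
    - [0,0,-1,0]
    - [0,0,-1,0]
    - [0,0,0,0]

```text
time_s: 9.3
position: [0.5166, -0.1102, 0.1105]
ee_rot: [2.257, 2.185, 0.0]
force: [0.3, 0.6, -4.1]
width: 0.037
finger_force: 41.0
```

Call:
send_rows:
  increments:
    - [0,0,-1,0]
    - [0,0,-1,0]
    - [0,0,0,0]

```text
time_s: 9.6
position: [0.5164, -0.1101, 0.1082]
ee_rot: [-2.257, -2.185, 0.0]
force: [-0.6, 0.3, -3.7]
width: 0.0376
finger_force: 41.0
```

Call:
send_rows:
  increments:
    - [0,0,-1,0]
    - [0,0,-1,0]
    - [0,0,0,0]

```text
time_s: 9.9
position: [0.5164, -0.1101, 0.1061]
ee_rot: [-2.257, -2.185, 0.0]
force: [0.1, -0.6, -3.2]
width: 0.0374
finger_force: 41.0
```

Call:
send_rows:
  increments:
    - [0,0,-1,0]
    - [0,0,-1,0]
    - [0,0,0,0]

```text
time_s: 10.2
position: [0.5164, -0.1101, 0.1042]
ee_rot: [-2.257, -2.184, 0.0]
force: [-0.7, 0.5, -3.8]
width: 0.0376
finger_force: 41.0
```

Call:
send_rows:
  increments:
    - [0,0,-1,0]
    - [0,0,0,0]

```text
time_s: 10.4
position: [0.5166, -0.1103, 0.1033]
ee_rot: [2.257, 2.185, -0.0]
force: [-0.1, -1.7, -3.3]
width: 0.0374
finger_force: 41.1
```

Call:
send_rows:
  increments:
    - [0,0,-1,0]
    - [0,0,0,0]

```text
time_s: 10.6
position: [0.5169, -0.1105, 0.1026]
ee_rot: [2.257, 2.184, 0.0]
force: [-0.1, -2.6, -0.7]
width: 0.0374
finger_force: 41.5
```

Call:
send_rows:
  increments:
    - [0,0,-1,0]
    - [0,0,0,0]

```text
time_s: 10.8
position: [0.517, -0.1102, 0.1017]
ee_rot: [2.257, 2.184, 0.001]
force: [0.2, -1.6, 3.6]
width: 0.0376
finger_force: 42.0
```

Call:
send_rows:
  increments:
    - [0,-0.3,-1,0]
    - [0,0,0,0]

```text
time_s: 11.0
position: [0.5171, -0.1104, 0.1007]
ee_rot: [2.257, 2.184, 0.001]
force: [-0.3, -0.1, 4.6]
width: 0.0375
finger_force: 42.1
```

Call:
send_rows:
  increments:
    - [0,0,-1,0]
    - [0,0,0,0]

```text
time_s: 11.2
position: [0.5171, -0.1104, 0.0997]
ee_rot: [2.257, 2.184, 0.001]
force: [0.6, 0.2, 5.4]
width: 0.0375
finger_force: 42.2
```

Call:
send_rows:
  increments:
    - [0,0,-1,0]
    - [0,0,0,0]

```text
time_s: 11.4
position: [0.5171, -0.1104, 0.0987]
ee_rot: [2.257, 2.184, 0.001]
force: [1.0, 0.0, 5.4]
width: 0.0373
finger_force: 42.2
```

Call:
send_rows:
  increments:
    - [0,0,-1,0]
    - [0,0,0,0]

```text
time_s: 11.6
position: [0.5172, -0.1104, 0.0978]
ee_rot: [2.257, 2.184, 0.002]
force: [0.0, -0.8, 5.6]
width: 0.0372
finger_force: 42.3
```

Call:
send_rows:
  increments:
    - [0,0,-1,0]
    - [0,0,0,0]

```text
time_s: 11.8
position: [0.5172, -0.1104, 0.0968]
ee_rot: [2.257, 2.184, 0.002]
force: [0.3, -0.4, 4.6]
width: 0.0374
finger_force: 42.2
```

Call:
send_rows:
  increments:
    - [0,0,-0.7,0]
    - [0,0,0,0]

```text
time_s: 12.0
position: [0.5167, -0.1104, 0.0955]
ee_rot: [2.257, 2.184, 0.001]
force: [1.6, -1.4, -1.3]
width: 0.0377
finger_force: 41.3
```

Call:
send_rows:
  increments:
    - [0,0,-0.7,0]
    - [0,0,0,0]

```text
time_s: 12.2
position: [0.5156, -0.1102, 0.0939]
ee_rot: [-2.256, -2.184, 0.002]
force: [2.2, -1.0, -9.2]
width: 0.0374
finger_force: 41.8
```

Call:
send_rows:
  increments:
    - [0,0,-0.7,0]
    - [0,0,0,0]

```text
time_s: 12.4
position: [0.5158, -0.1104, 0.0936]
ee_rot: [-2.257, -2.184, 0.002]
force: [0.3, -1.0, -9.6]
width: 0.0371
finger_force: 41.7
```

Call:
send_rows:
  increments:
    - [0,0,-0.5,0]
    - [0,0,0,0]

```text
time_s: 12.6
position: [0.5159, -0.1104, 0.0934]
ee_rot: [-2.257, -2.184, 0.001]
force: [0.1, -1.4, -8.2]
width: 0.0371
finger_force: 42.0
```

Call:
send_rows:
  increments:
    - [0,0,-0.7,0]
    - [0,0,0,0]

```text
time_s: 12.8
position: [0.5164, -0.1105, 0.0931]
ee_rot: [-2.258, -2.185, 0.0]
force: [-1.3, -1.1, -5.8]
width: 0.0377
finger_force: 42.2
```

Call:
send_rows:
  increments:
    - [0,0,-0.7,0]
    - [0,0,0,0]

```text
time_s: 13.0
position: [0.5165, -0.1105, 0.0928]
ee_rot: [2.257, 2.185, -0.0]
force: [-3.4, -1.3, 2.1]
width: 0.0376
finger_force: 43.3
```

Call:
send_rows:
  increments:
    - [0,0,-0.5,0]
    - [0,0,0,0]

```text
time_s: 13.2
position: [0.5166, -0.1106, 0.0928]
ee_rot: [2.257, 2.184, 0.0]
force: [-4.7, -0.3, 9.0]
width: 0.0369
finger_force: 44.2
```

Seated: height is stiff at 0.0928 m. I'll ease off and release.

Call:
send_rows:
  increments:
    - [-0.5,0,0.5,0]
    - [0,0,0,0]
  squeeze: 20

```text
time_s: 13.4
position: [0.5165, -0.1106, 0.0928]
ee_rot: [2.257, 2.184, 0.001]
force: [-1.2, -0.8, 4.0]
width: 0.0373
finger_force: 43.3
```

Call:
send_rows:
  increments:
    - [0,0,0,0]
    - [0,0,0,0]
    - [0,0,0,0]
    - [0,0,0,0]
    - [0,0,0,0]
    - [0,0,0,0]
    - [0,0,0,0]
    - [0,0,0,0]
  hand: 85

```text
time_s: 14.2
position: [0.516, -0.1105, 0.0923]
ee_rot: [-2.258, -2.185, -0.0]
force: [0.1, -0.1, 0.5]
width: 0.0851
finger_force: 0.0
```

Call:
send_rows:
  increments:
    - [0,0,5,0]
    - [0,0,20,0]
    - [0,0,30,0]
    - [0,0,30,0]
    - [0,0,25,0]
    - [0,0,0,0]
    - [0,0,0,0]

```text
time_s: 14.9
position: [0.5161, -0.1105, 0.2028]
ee_rot: [2.257, 2.184, 0.001]
force: [-0.4, -0.7, 0.4]
width: 0.0848
finger_force: 0.0
```

```bash
python3 - <<'E'
from h import *
o=manip.get_obs();print(o['position'],o['force'],o['width'])
c,P,f=cap('wrist');p=cloud(c,P,f)
cv2.imwrite('pics/end.png',c['image'][:,:,::-1])
a=np.radians(-2.1);q=p-[.5155,-.1104,0];X=q[...,0]*np.cos(a)+q[...,1]*np.sin(a);Y=-q[...,0]*np.sin(a)+q[...,1]*np.cos(a);z=p[...,2]
near=(abs(X)<.06)&(abs(Y)<.06)
for n,lo,hi in(('plate',.070,.0785),('top',.11,.125)):
    m=near&(z>lo)&(z<hi);pp=np.c_[X[m],Y[m]].astype(np.float32)
    k=np.linalg.lstsq(np.c_[pp,np.ones(len(pp))],z[m],rcond=None)[0]
    print(n,m.sum(),cv2.minAreaRect(pp),np.percentile(pp,[.3,99.7],0).round(4).tolist(),'plane',k.round(4))
for s in(1,-1):
    m=near&(s*Y>.036)&(z>.0795)&(z<.095)&(abs(X)<.012);print('catch',m.sum(),np.median(Y[m]).round(4),np.median(z[m]).round(4))
E
```

```text
[ 0.51610187 -0.11050444  0.20284247] [-0.37272238 -0.69748985  0.38599875] 0.08482257538947878
plate 7294 ((0.007089987397193909, -0.00044090673327445984), (0.07813284546136856, 0.08465180546045303), 0.2378028780221939) [[-0.0318, -0.0418], [0.0455, 0.0416]] plane [-0.0018 -0.0016  0.0746]
top 4760 ((0.00013979338109493256, 0.0028456468135118484), (0.0381157211959362, 0.05195273086428642), 0.3073298931121826) [[-0.0187, -0.0225], [0.0189, 0.0282]] plane [-0.0008 -0.0397  0.115 ]
catch 743 0.0493 0.0848
catch 628 -0.0482 0.0844
```

View pics/end.png

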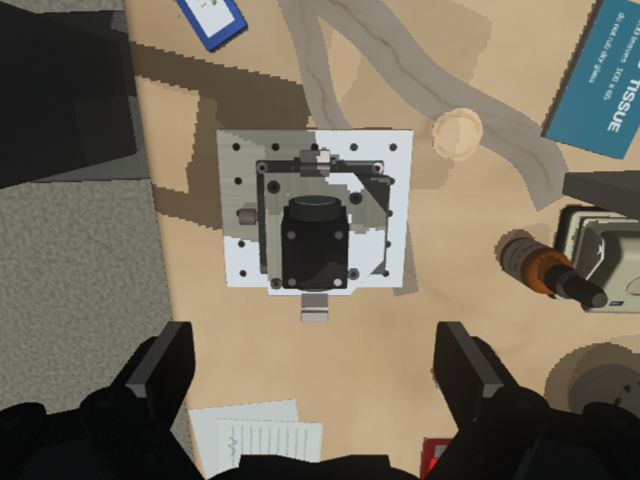

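The plate sits centred within 0.5 mm, level within about 0.002 rad and turned right. Its origin is at about 0.0566 m with both catches over its edges, and the robot is clear.

```bash
python3 -c "
from workcell import manip
print(manip.job_done())"
```

```text
the job is handed in; nothing more can be done
None
```

The filter cube is back on the kinematic base, level and centred to about 0.5 mm. Both catches snapped over the plate, the highest steady push read was about 13 N, and the gripper is clear; the job is handed in at about 15 s, and the hand-in returned no verdict.

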